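Clear the contact grill, press its sprung lid level and latch it

ROBOT

A 6-joint arm with a two-finger parallel gripper is mounted at the origin on a cart in front of the work surface, level with it; the furniture and walls round the work are solid. World frame = base frame: x ahead of the robot, y to its left, z up, the work surface at z = 0. Lengths are in mm, angles in rad, forces in N, time in s.
With the tool pointing down it reaches from about 300 to 775 mm from the base axis. Payload 14.6 kg.
Tool frame: the origin (TCP) lies at the very end of the fingers, on their centre line; the grasp point (between the pads) lies 19 mm behind it (grip_point_offset is the distance from the TCP to the grasp point, in mm); z points along the fingers, y is the line along which they close (so a half turn about z gives the same grasp; the last joint's range is limited). The gripper opens to 94 mm and grips with 3 to 60 N. Pads are 16 mm wide; open, the fingers measure 119 mm over their backs; the gripper's body (75 mm by 177 mm) begins 78 mm behind the grasp point.
Start: joints at [-1.397, 0.3, 1.521, -0, 1.321, -0.067], TCP at [131.157, -534.123, 205.446] pointing down, gripper open.
Joint ranges: [-3.03, 3.03], [-0.79, 2.21], [0.23, 2.52], [-1.04, 4.18], [0, 3.07], [-2.55, 2.55]. Speed limits (rad/s): [2.22, 2.22, 2.57, 3.14, 3.14, 3.14].

INTERFACE

Orientations are given as [roll, pitch, yaw] about the fixed x, y, z axes, in that order (R = Rz(yaw) Ry(pitch) Rx(roll)).
In Python, from cell import read_state, camera, camera_info, sign_off, grip_point_offset gives the robot as it stands.
- The arm moves only by the shell command python3 -m handwheel 'ROWS' [FORCE]. ROWS is text: rows parted by semicolons, each of 5 numbers parted by spaces: the shift along the world's x, y, z in units of 40 mm (1.0 is 40 mm), then the turn about the world's z in units of 5 degrees (1.0 is 5 degrees), then the closure, from 0 (fully open) to 1 (shut). In form: dx dy dz yaw gripper; .... A call has 1 to 12 rows; each row shifts and turns the commanded pose from where the row before left it; what a row does not reach is not made up. A row lasts 1/12 s, in which the tool goes at most 41.7 mm and 7.16 degrees, less where a joint would pass 70% of its speed; a pose out of reach is approached as far as the arm can. A call is refused whole if a number of a shift passes 1 or a number of a turn 1, either way. A call with a gripper value outside its range is refused whole. The fingers move at their own pace and stop on an object; FORCE is the grip in N (left out, the last holds). Time passes only in rows, so rows that do not move let the fingers close. It gives the time, the measured TCP pose, the force, the opening and the grip force at its end, in the units of the state.
- read_state(): the state, without advancing time (a new reading comes with each control period).
- camera(name): name is "side" or "top" or "wrist"; returns (picture, depth): 400x640x3 uint8, red, green, blue; 400x640 float32, mm along the optical axis (not along the pixel's ray), 0 where there is no reading.
- camera_info(name): a dict with "intrinsics" (3x3 intrinsics, pixels), "k1" (the pictures are not rectified: a ray, as slopes to the right and down, at radius r is drawn at 1 + k1 r^2 times it, then the intrinsics apply), "world_from_camera" (4x4, takes a point from camera to world coordinates). Camera axes: x right, y down, z forward; pixel columns grow to the right and rows downward; lengths in mm; the calibration is good to about 2 mm. A picture is of the moment at which its call begins: read the wrist's pose just before it. camera_info takes no time and is no camera call; for the wrist camera it gives the pose at the moment of the call.
- sign_off(): hands the job in; it is judged then, once.
The state is a dict: "clock": time; "joints": joint angles; "qd": joint speeds; "effort": joint torques, N m; "eef_pos": TCP position; "eef_rot": TCP orientation; "wrist_force": force on the tool from outside, world axes, zero at the start; "moment": the same for the moment, N m; "finger_gap": finger opening in mm; "finger_force": force on a finger pad.
Only numpy, scipy, OpenCV 4.12 (cv2) and the standard library are available. Lean on these libraries where they do the work, as an engineer would, in place of code of your own. Each camera call takes 0.05 s, during which the arm holds its last target. There are 200 camera calls.

TASK

Shut the contact grill so it can be put away: first take out the fork that was left in it and lay it on the worktop, clear of the grill. Then press the sprung lid down until it lies level and, still holding it down, slide the latch on its front grip fully home to the left, so that the hook catches under the keeper and the lid stays shut by itself when you let go. Be gentle - never push with more than about 30 N - and leave the glass, the pepper mill and the salt shaker standing where they are.

Things in the scene. Friction and masses are not known exactly. Their poses are not given: they have to be found in the camera images.
- grill: Contact grill (two-plate sandwich press), fixed: black base 230 mm deep (x), 270 wide (y), 58 high; ribbed lower plate, rib tops at z = 63 mm. Origin: under its centre, on the worktop; x to its back, y to its left, z up; front faces the robot, yaw within 0.2 rad. Lower grip (110 mm wide, z 26 to 46) reaches x = -141 at the front. Two silicone bumpers at its front corners, x -104, y +/-128 mm.
- lid: Sprung lid, steel shell 205 x 270 x 42 mm. Origin on the hinge axis, at (105, 0, 75) mm in the grill's frame; axes as the grill's when level; opens about +y. Black front grip, 110 mm wide: x -263 to -217, z 9 to 25 mm in the lid's frame. Springs hold it open; pressed at the latch fin it resists with 8 to 12 N near level, then 8 N more per mm on the bumpers. Let go unlatched, it springs up.
- lid_hinge (a joint): Angle of the lid, rad: 0 = level, grows as it opens; held open by its springs at about 0.5 to 0.6. It meets the bumpers at about 0.007 and is exactly level with about 25 N on the fin; -0.004 (over 30 N) is pressed too hard.
- latch_slide (a joint): Travel of the latch along the lid's y, m: 0 = open (right end, as found), 0.018 = fully home (left end). Slides with about 1.5 N, stays where left. It passes under the keeper only while the lid is pressed on its bumpers with about 12 to 17 N at the fin; short of that the hook meets the keeper's edge after 3 mm. Slid home early, the hook lands on the keeper and the lid cannot come level.
- latch_fin (a point): Centre of the top of the latch's upright thumb fin, dark steel, 12 mm thick (y), 22 long (x), 25 high above the latch's flat slide plate (46 mm in y, 34 in x), on top of the lid's front grip. In the lid's frame at (-244, -10 + travel, 56) mm; the slide plate's top there is at z = 31 mm.
- hook_toe (a point): Middle of the upper face of the hook's toe. The hook is a flat leg 20 mm wide (y) that hangs from the latch in front of the grip and moves with it; its toe, 7 mm thick, points back to the grill. In the lid's frame at (-260, -10 + travel, -27.5) mm.
- keeper (a point): Right-hand lower edge of the keeper: a small steel plate 8 mm thick on the front of the lower grip. It reaches 28 mm to the left (+y) from this point and out to x = -159 mm; the point is at (-150, 3, 48.5) mm in the grill's frame. The toe must come below this height and then slide left under the plate.
- fork: A steel table fork, 204 x 28 x 18 mm, 40 g. Origin: centre of its underside; x along it towards the tines, z up. It lies on the ribs of the lower plate, left of the middle, tines inside and about 75 mm of its handle sticking out over the front edge. The open lid hangs above the tines, so take it by the end of the handle.
- tumbler: Clear drinking glass, 81 mm across, 93 mm high, right of the grill. Origin: centre of its underside.
- pepper_mill: Wooden pepper mill, 58 mm across, 170 mm high, left of the grill. Origin: centre of its underside.
- salt_shaker: Salt shaker with a metal cap, 44 mm across, 90 mm high, right of the grill. Origin: centre of its underside.

How it is judged (in metres and radians):
On the way, in this order (a step that is already met when the one before it is completed fails the run):
1. the fork lies on the worktop, let go and clear of the grill (height (world z) of fork between -0.02 and 0.03 m and contact force between fork and grill below 0.05 N and contact force between the fingers and fork below 0.05 N and linear speed of fork below 0.03 m/s), for 0.2 s.
2. the lid is pressed down level, the latch not yet slid across (value of joint lid_hinge below 0.02 rad and value of joint latch_slide below 0.01 m), for 0.1 s.
3. the latch is slid home with the lid held level (value of joint lid_hinge below 0.02 rad and value of joint latch_slide above 0.015 m), for 0.2 s.
At the end, for the whole second after the job is handed in: the lid is level to within 0.02 rad and at rest, held by its own latch, which is slid at least 15 of its 18 mm; the fork lies on the worktop, at rest and not touching the grill (all of step 1 and all of step 3 and velocity of joint lid_hinge below 0.05 rad/s).
It fails at once if the lid is pressed too hard: forced below level, crushing its bumpers (takes over 30 N at the latch) (value of joint lid_hinge below -0.004 rad).
It fails at once if the lid or its hook is forced against the base or keeper with over 60 N (contact force between lid and grill above 60 N).
It fails at once if the glass, the pepper mill or the salt shaker is shoved more than 3 cm or knocked over (distance of any of tumbler, pepper_mill, salt_shaker from where it was at the start of the episode above 0.03 m or angle between any of tumbler, pepper_mill, salt_shaker's own z axis and vertical above 0.5 rad).
It also fails if it takes over 70 s, if anything falls off the work surface, if the arm or the gripper's body presses on something with over 40 N, if the wrist force passes 120 N, or if a joint passes its speed limit or range.

## Working session

There is one attempt and no reset: what is moved stays moved. The work goes in short steps, Python scripts to look and compute and a shell command to move; the robot and the scene stay as the last step left them, time stands still between calls to the robot, and variables do not carry over. Pictures are saved under pics/ and viewed, at most 10 in all, crops included, and the job is handed in when it is done.

```bash
ls; mkdir -p pics
cat > h.py <<'E'
import numpy as np,cv2
from cell import *
def snap(n):
    i=camera_info(n); p,d=camera(n); return p,d,i
def rays(i,uv):
    K=np.array(i["intrinsics"]);uv=np.array(uv,float).reshape(-1,1,2)
    n=cv2.undistortPoints(uv,K,np.array([i["k1"],0,0,0.])).reshape(-1,2)
    return np.c_[n,np.ones(len(n))]
def pts(i,uv,depth):
    T=np.array(i["world_from_camera"]);return (rays(i,uv)*np.array(depth).reshape(-1,1))@T[:3,:3].T+T[:3,3]
def plane(i,uv,z):
    T=np.array(i["world_from_camera"]);r=rays(i,uv)@T[:3,:3].T
    return T[:3,3]+r*((z-T[2,3])/r[:,2:])
def cloud(d,i):
    v,u=np.nonzero(d>0);return np.c_[u,v],pts(i,np.c_[u,v],d[v,u])
E
python3 - <<'E'
from h import *
for n in("top","side"):
    p,d,i=snap(n);cv2.imwrite(f"pics/{n}0.png",p[:,:,::-1]);np.savez(f"{n}0.npz",p=p,d=d)
    print(n,np.round(np.array(i["world_from_camera"]),2).tolist(),np.array(i["intrinsics"]).tolist(),i["k1"])
print(grip_point_offset, read_state())
E
```

```text
pics
top [[-0.28, -0.93, 0.22, 320.75], [-0.96, 0.27, -0.07, 167.48], [0.01, -0.23, -0.97, 1253.03], [0.0, 0.0, 0.0, 1.0]] [[449.03318998738393, 0.0, 317.5794569336294], [0.0, 449.03318998738393, 200.34236140623352], [0.0, 0.0, 1.0]] -0.12716378615479204
side [[-0.92, -0.16, 0.35, 147.35], [-0.38, 0.43, -0.82, 1024.62], [-0.02, -0.89, -0.45, 607.68], [0.0, 0.0, 0.0, 1.0]] [[363.41919541921504, 0.0, 320.1973635240313], [0.0, 363.41919541921504, 201.84462697887759], [0.0, 0.0, 1.0]] -0.05293515162797756
18.8 {'clock': 0.1, 'joints': array([-1.39658898e+00,  3.00374193e-01,  1.52151525e+00, -2.21991210e-05,
        1.32071263e+00, -6.65777714e-02]), 'qd': array([ 2.34315306e-04, -3.33224972e-03, -2.15107373e-03, -7.26264245e-05,
       -6.26197161e-04, -1.43143006e-04]), 'effort': array([ 2.63759590e-03, -5.32641613e+01, -3.53283370e+01,  7.09638395e-02,
        2.33966054e-02, -5.38238783e-05]), 'eef_pos': array([ 131.11790842, -533.89762032,  204.96734021]), 'eef_rot': array([-3.14058404e+00, -4.56995832e-05,  2.40790601e-01]), 'wrist_force': array([ 0.27686394,  0.46944788, -0.24806868]), 'moment': array([0.00526914, 0.01949071, 0.02105619]), 'finger_force': 0.0, 'finger_gap': 93.86276247436898}
```

View pics/top0.png

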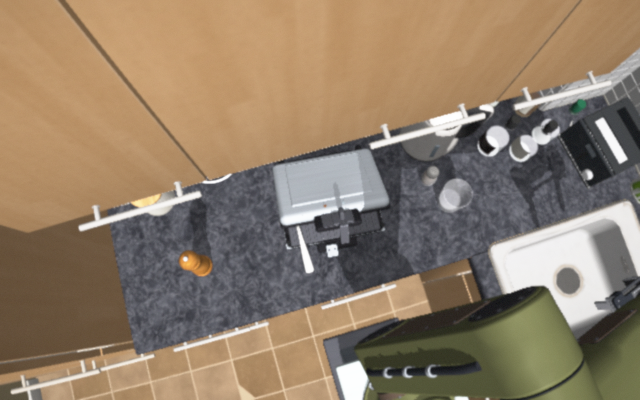

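View pics/side0.png

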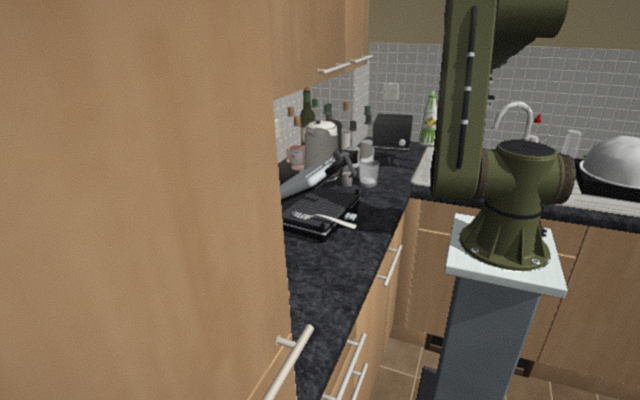

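The top view shows the grill at about (330,200), the fork handle from (298,228) to (310,270), the mill at (197,263), the glass at (455,195) and the salt shaker at (430,175). The side view shows the open lid and the handle sticking out near (350,225).

Run:
```python
from h import *
f=np.load("top0.npz");p,d=f["p"],f["d"];i=camera_info("top")
c=cv2.resize(p[140:290,260:400,::-1],None,fx=5,fy=5,interpolation=cv2.INTER_CUBIC)[:600];c=cv2.resize(p[145:285,260:400,::-1],(600,600),interpolation=cv2.INTER_CUBIC);cv2.imwrite("pics/topc.png",c)
for n,u,v in [("forkend",309,268),("forkmid",304,248),("forkin",299,230),("white",332,251),("baseL",287,246),("baseR",383,229),("fin",338,190),("grip",330,225),("hook",345,237),("lidFL",278,222),("lidFR",386,205),("lidBL",274,166),("lidBR",373,151),("mill",186,258),("glass",455,183),("salt",428,172)]:
    print(n,np.round(pts(i,[[u,v]],[d[v,u]])[0]), d[v,u])
```

```text
forkend [419. 154.  67.] 1176.3885
forkmid [472. 152.  74.] 1181.1647
forkin [521. 152.  80.] 1186.5656
white [446.  82.  50.] 1204.5701
baseL [494. 194.  46.] 1210.2167
baseR [465. -69.  47.] 1221.76
fin [572.  34. 186.] 1103.2747
grip [487.  82. 229.] 1039.2224
hook [454.  53. 199.] 1063.3466
lidFL [574. 201.  -0.] 1272.6323
lidFR [501. -66. 194.] 1086.6202
lidBL [701. 169. 110.] 1195.1539
lidBR [ 701. -124.   -2.] 1325.4014
mill [516. 436. 169.] 1078.4214
glass [ 529. -302.   61.] 1239.3171
salt [ 576. -232.   83.] 1222.7131
```

View pics/topc.png

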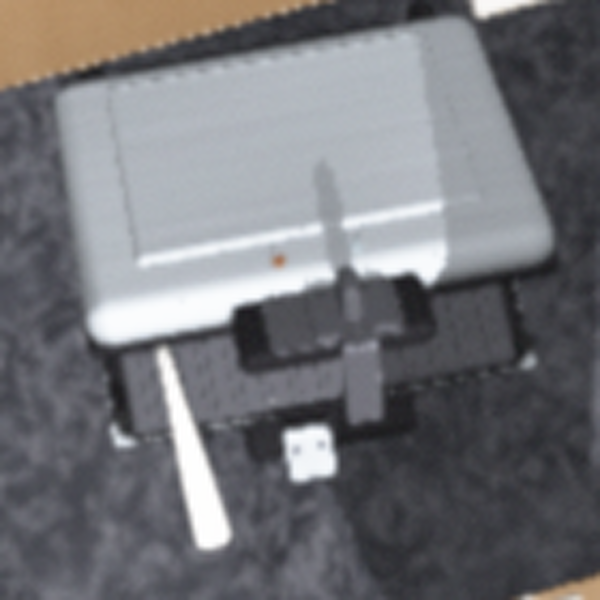

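The crop shows the fork handle from crop (165,350) to (212,545), white bumpers at (122,437) and (528,360), the white keeper at (310,453), and the latch fin at about (352,300) with the hook leg below it.

Run:
```python
from h import *
f=np.load("top0.npz");p,d=f["p"],f["d"];i=camera_info("top")
hsv=cv2.cvtColor(p,cv2.COLOR_RGB2HSV)
m=((hsv[...,2]>185)&(hsv[...,1]<40)).astype(np.uint8);m[:225]=0;m[285:]=0;m[:,:280]=0;m[:,395:]=0
n,l,s,c=cv2.connectedComponentsWithStats(m)
for k in range(1,n):print(s[k],c[k])
for z in(58,65,72):
  B=plane(i,[[288.5,247],[383.2,229.2]],z);v=B[0]-B[1];print(z,B[:,:2].round(),np.hypot(*v[:2]),"yaw",np.arctan2(-v[0],v[1]))
print("keeper",plane(i,[[332.3,250.5]],56.5))
uv,P=cloud(d,i)
def near(x,y,r,z0,z1):
    s=(np.hypot(P[:,0]-x,P[:,1]-y)<r)&(P[:,2]>z0)&(P[:,2]<z1);return P[s]
for n,a in(("mill",near(516,436,60,120,180)),("glass",near(540,-302,70,40,110)),("salt",near(576,-232,40,70,110))):print(n,a.min(0).round(),a.max(0).round())
# fork line points
k=l[int(268),309]
v,u=np.nonzero(l==k);F=pts(i,np.c_[u,v],d[v,u]);F=F[(F[:,2]>55)&(F[:,2]<110)];vx=cv2.fitLine(F.astype(np.float32),cv2.DIST_HUBER,0,.01,.01).ravel();print(vx.round(3),F.min(0),F.max(0))
# lid highest/ grip
s=(P[:,2]>120)&(P[:,0]>420)&(P[:,0]<720)&(abs(P[:,1]-60)<170);L=P[s]
vals=cv2.PCACompute(np.zeros((1,1)),None) if 0 else None
A=np.c_[L[:,:2],np.ones(len(L))];w=np.ones(len(L),bool)
for _ in range(15):
  q=np.linalg.lstsq(A[w],L[w,2],rcond=None)[0];r=L[:,2]-A@q;w=abs(r)<4
print("lid plane",q,w.sum(),"tilt",np.arctan(np.hypot(*q[:2])),"yaw",np.arctan2(-q[1],-q[0]))
```

```text
[297 227  17  46 277] [304.72924188 253.33212996]
[286 245   5   4   9] [287.88888889 247.11111111]
[327 245  11  12 115] [331.90434783 250.32173913]
[383 284   1   1   1] [383. 284.]
[392 284   3   1   3] [393. 284.]
58 [[489. 191.]
 [463. -68.]] 259.79035493824324 yaw -0.09914049150006096
65 [[488. 191.]
 [462. -66.]] 258.2686087447484 yaw -0.09914049150006109
72 [[487. 191.]
 [461. -65.]] 256.7468625512535 yaw -0.099140491500061
keeper [[446.76235992  81.12111396  56.5       ]]
mill [491. 416. 120.] [541. 464. 172.]
glass [ 471. -329.   40.] [ 588. -235.   98.]
salt [ 557. -263.   71.] [ 591. -229.   93.]
[ 9.90000e-01 -1.20000e-02  1.43000e-01  4.63434e+02  1.54440e+02
  7.21350e+01] [408.04540866 145.25389245  56.23976595] [530.60094411 164.79347212  85.77777069]
lid plane [ 2.85527622e+00  4.78836014e-01 -1.11286112e+03] 599 tilt 1.2382205441409229 yaw -2.9754366302869677
```

```bash
python3 - <<'E'
from h import *
i=camera_info("top");print("edge",plane(i,[[240,327],[300,309],[350,297]],0).round())
print(np.round(np.array(camera_info("wrist")["world_from_camera"]),2).tolist(),np.array(camera_info("wrist")["intrinsics"])[0].tolist())
E
python3 -m handwheel '0.8 0.4 0.5 0 0.3;0.8 0.8 0.5 0 0.3;0.8 0.8 0 0 0.3;0.8 0.8 0 0 0.3;0.8 0.8 0 0 0.3;0.6 0.8 0 0 0.3;0.4 0.8 0 0 0.3;0.4 0.8 0 0 0.3;0.2 0.8 0 0 0.3;0.2 0.8 0 -1 0.3;0 0.8 0 -1 0.3;0 0.8 0 -0.8 0.3'
python3 -m handwheel '0 0.8 0 0 0.3;0 0.8 0 0 0.3;0 0.8 0 0 0.3;0 0.8 0 0 0.3;0 0.8 0 0 0.3;0 0.8 0 0 0.3;0 0.8 0 0 0.3;0 0.8 0 0 0.3;0 0.8 0 0 0.3;0 0.8 0 0 0.3;0 0 0 0 0.3;0 0 0 0 0.3'
```

```text
edge [[322. 379.   0.]
 [324. 208.   0.]
 [316.  67.   0.]]
[[0.24, -0.94, -0.23, 197.25], [-0.97, -0.23, -0.06, -518.97], [-0.0, 0.24, -0.97, 384.49], [0.0, 0.0, 0.0, 1.0]] [353.287632097239, 0.0, 321.36121410164077]
clock: 1.1
eef_pos: [350.3, -177.2, 242.0]
eef_rot: [-3.141, 0.0, -0.008]
wrist_force: [0.7, -0.3, 0.3]
finger_gap: 66.1
finger_force: 0.0
clock: 2.1
eef_pos: [350.1, 142.2, 242.0]
eef_rot: [3.141, 0.001, -0.0]
wrist_force: [-1.1, -0.1, -0.2]
finger_gap: 65.7
finger_force: 0.0
```

Run:
```python
from h import *
p,d,i=snap("wrist");cv2.imwrite("pics/w1.png",p[:,:,::-1]);np.savez("w1.npz",p=p,d=d,T=i["world_from_camera"])
```

```text
(no output)
```

View pics/w1.png

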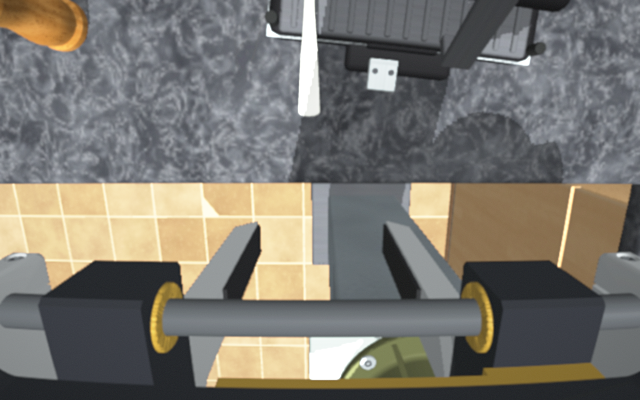

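The wrist view shows the handle end at (309,115), the keeper plate with corners near (370,58), (398,61), (395,90) and (367,87), dark bumper posts near (271,17) and (538,48), and the lower grip behind the keeper.

Run:
```python
from h import *
f=np.load("w1.npz");p,d=f["p"],f["d"];i=camera_info("wrist")
print(np.abs(np.array(i["world_from_camera"])-f["T"]).max())
hsv=cv2.cvtColor(p,cv2.COLOR_RGB2HSV)
m=((hsv[...,2]>150)&(hsv[...,1]<40)).astype(np.uint8);m[130:]=0;m[:,:260]=0
n,l,s,c=cv2.connectedComponentsWithStats(m)
for k in range(1,n):
  if s[k][4]>30:
    q=cv2.boxPoints(cv2.minAreaRect(np.argwhere(l==k)[:,::-1].astype(np.float32)));print(s[k],c[k].round(1),q.round(1).tolist())
    if 350<c[k][0]<410:
        # corners at top z
        W=plane(i,q,56.5);print(W.round(1).tolist(),W.mean(0))
        for a in range(4):print(np.linalg.norm(W[a]-W[a-1]).round(1),end=' ')
        print(d[75,380],pts(i,[[380,75]],[d[75,380]]))
for v in(113,100,80,60,40,20,5):
    u=np.nonzero(m[v,290:330])[0]+290;w=[u[0],u[-1]+1];P=pts(i,[[u.mean(),v]],[d[v,int(u.mean())]])[0]
    E=plane(i,[[w[0],v],[w[1],v]],P[2]);print("fork",v,w,P.round(1),E[:,1].round(1))
B=plane(i,[[271,17],[538,48]],72);print(B,np.linalg.norm(B[0]-B[1]),pts(i,[[271,17],[538,48]],[d[17,271],d[48,538]]))
G=plane(i,[[347,69],[448,79]],46);print("grip front",G,np.linalg.norm(G[0]-G[1]))
```

```text
1.0236189129763318
[ 266    0   54  117 2970] [302.3  53.5] [[263.70001220703125, 1.2999999523162842], [313.8999938964844, -2.0999999046325684], [321.70001220703125, 115.19999694824219], [271.5, 118.5999984741211]]
[319   0   8  32 154] [321.3  12.2] [[319.0, 0.0], [326.0, 0.0], [326.0, 31.0], [319.0, 31.0]]
[484  28  43  29 643] [508.3  44.8] [[483.70001220703125, 52.400001525878906], [486.8999938964844, 23.700000762939453], [526.7000122070312, 28.100000381469727], [523.5, 56.79999923706055]]
[540  34  10   7  44] [544.5  36.9] [[539.5, 37.5], [544.5, 32.5], [549.5, 37.5], [544.5, 42.5]]
[577  42   5  11  42] [579.   46.9] [[577.0, 42.0], [581.0, 42.0], [581.0, 52.0], [577.0, 52.0]]
[477  56  61  30 425] [518.   67.2] [[477.0, 57.0], [536.9000244140625, 55.79999923706055], [537.4000244140625, 84.80000305175781], [477.6000061035156, 86.0]]
[266  58   9  10  47] [270.3  62.9] [[265.0, 65.0], [272.0, 58.0], [275.5, 61.5], [268.5, 68.5]]
[367  58  31  34 863] [382.   74.6] [[366.20001220703125, 88.5], [369.6000061035156, 57.29999923706055], [398.0, 60.400001525878906], [394.5, 91.599998
[... 1598 characters left out ...]
424.1 152.2  66.8] [162.4 141. ]
fork 80 [np.int64(299), np.int64(319)] [442.8 151.9  69.7] [161.  141.9]
fork 60 [np.int64(294), np.int64(318)] [460.8 154.5  72.8] [165.3 142.7]
fork 40 [np.int64(301), np.int64(317)] [478.1 151.4  76.2] [158.3 143.6]
fork 20 [np.int64(290), np.int64(323)] [495.1 154.   78.2] [168.  138.1]
fork 5 [np.int64(290), np.int64(326)] [507.8 151.5  78.7] [167.8 135.4]
[[499.36427243 186.03238568  72.        ]
 [475.19642642 -68.67728666  72.        ]] 255.85367295424263 [[498.49054567 185.5328847   75.77544726]
 [474.39272435 -65.72330652  76.95265311]]
grip front [[455.22176066 113.53451576  46.        ]
 [446.25734398   9.14318192  46.        ]] 104.77552838897431
```

```bash
python3 -m handwheel '0.8 0.12 -0.3 0 0.4;0.8 0.12 -0.8 0 0.4;0 0 -0.9 0 0.4;0 0 -0.9 0 0.4;0 0 -0.9 0 0.4;0 0 -0.7 0 0.4;0 0 -0.35 0 0.4;0 0 0 0 0.4;0 0 0 0 0.4' 15
python3 -m handwheel '0 0 0 0 1;0 0 0 0 1;0 0 0 0 1;0 0 0 0 1;0 0 0 0 1;0 0 0 0 1;0 0 0 0 1;0 0 0 0 1' 15
```

```text
clock: 2.9
eef_pos: [411.9, 149.4, 51.1]
eef_rot: [3.141, 0.001, -0.005]
wrist_force: [-1.4, 0.2, 0.1]
finger_gap: 56.4
finger_force: 0.0
clock: 3.57
eef_pos: [411.8, 150.5, 51.1]
eef_rot: [-3.142, -0.0, -0.003]
wrist_force: [0.6, -0.4, 0.8]
finger_gap: 18.5
finger_force: 15.0
```

```bash
python3 -m handwheel '0 0 0.15 0 1;0 0 0.15 0 1;-0.4 0 0.1 0 1;-0.5 0 0.2 0 1;-0.5 0 0.3 0 1;0 0 0.3 0 1;0 0.5 0.2 0 1;0 0.5 0 0 1;0 0.5 0 0 1;0 0.5 0 0 1;0 0.5 0 0 1;0 0 0 0 1' 30
python3 - <<'E'
from h import *
p,d,i=snap("wrist");q,e,j=snap("side")
cv2.imwrite("pics/w2.png",np.hstack([cv2.resize(p,(480,300)),q[140:290,240:400].repeat(2,0).repeat(2,1)])[:,:,::-1])
E
```

```text
clock: 4.57
eef_pos: [355.8, 252.8, 107.7]
eef_rot: [-3.141, -0.001, -0.002]
wrist_force: [0.9, -0.4, -0.7]
finger_gap: 16.9
finger_force: 30.0
```

View pics/w2.png

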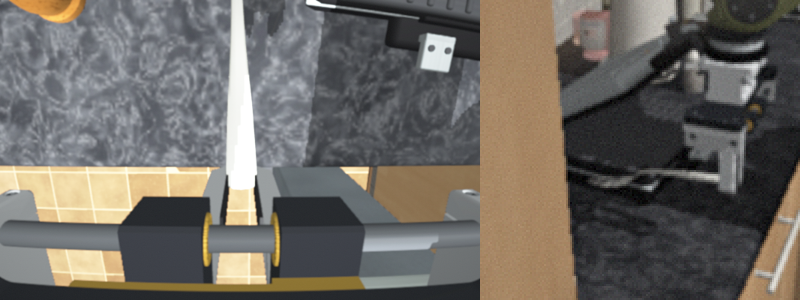

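```bash
python3 -m handwheel '0.3 0.6 0 0 1;0.4 0.6 0 0 1;0.3 0 -0.3 0 1;0 0 -0.6 0 1;0 0 -0.6 0 1;0 0 -0.5 0 1;0 0 -0.25 0 1;0 0 -0.15 0 1;0 0 0 0 1;0 0 0 0 1'
python3 - <<'E'
from h import *
print(read_state()["wrist_force"])
q,e,j=snap("side")
cv2.imwrite("pics/s3.png",cv2.resize(q[150:290,230:400,::-1],None,fx=3,fy=3))
E
```

```text
clock: 5.5
eef_pos: [396.3, 298.4, 11.8]
eef_rot: [-3.141, -0.001, -0.004]
wrist_force: [-0.4, 0.0, 0.3]
finger_gap: 17.2
finger_force: 30.0
[-0.3835077   0.03914813  0.3032739 ]
```

View pics/s3.png

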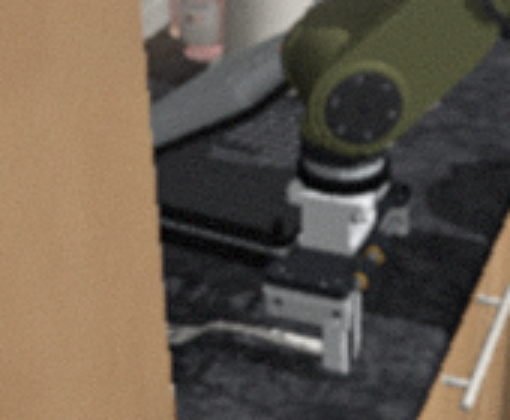

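The crop shows the fork held clear to the left of the grill, just above the worktop, with the fingers at about (340,340).

```bash
python3 -m handwheel '0 0 -0.15 0 1;0 0 -0.05 0 1;0 0 0 0 0.9;0 0 0 0 0.7;0 0 0 0 0.5;0 0 0 0 0.5;0 0 0 0 0.5;0 0 0.3 0 0.5;0 0 0.5 0 0.5;0 0 0.8 0 0.5;0 0 0.9 0 0.5;0 0 0.9 0 0.5'
python3 -m handwheel '0 0 0.9 0 1;0 0 0.9 0 1;0 0 0.9 0 1;-0.5 -0.5 0.8 0 1;-0.5 -0.8 0 0 1;0 -0.8 0 0 1;0 -0.8 0 0 1;0 -0.8 0 0 1;0 0 0 0 1;0 0 0 0 1'
python3 - <<'E'
from h import *
p,d,i=snap("wrist")
q,e,j=snap("top")
cv2.imwrite("pics/w4.png",np.vstack([cv2.resize(p,(480,300)),cv2.resize(q[150:290,200:424],(480,300))])[:,:,::-1])
np.savez("w4.npz",p=p,d=d,e=e,q=q)
g=np.array([590.7,48.5]);c,s=np.cos(-.096),np.sin(-.096)
uv,P=cloud(e,j)
x=(P[:,0]-g[0])*c+(P[:,1]-g[1])*s; y=-(P[:,0]-g[0])*s+(P[:,1]-g[1])*c
# lid shell points in the grill frame -> angle from top shell plane
sel=(abs(y+0)<120)&(x>-80)&(x<60)&(P[:,2]>125)&(P[:,2]<260)
X,Z=x[sel],P[sel,2];k=np.polyfit(X,Z,1)
for _ in range(10):
  r=Z-np.polyval(k,X);w=abs(r)<5;k=np.polyfit(X[w],Z[w],1)
print("angle",-np.arctan(k[0]),k,w.sum(),len(X))
sel=(abs(y+10)<60)&(x<-60)&(P[:,2]>235);print("fin top pts",np.c_[x,y,P[:,2]][sel][:40:4].round(0).tolist())
E
```

```text
clock: 6.55
eef_pos: [395.4, 298.2, 140.4]
eef_rot: [3.141, 0.001, -0.004]
wrist_force: [0.4, 0.6, 0.3]
finger_gap: 47.2
finger_force: 0.0
clock: 7.38
eef_pos: [356.4, 150.0, 278.6]
eef_rot: [-3.141, -0.001, -0.006]
wrist_force: [0.2, 1.2, -0.1]
finger_gap: 0.8
finger_force: 0.0
angle 0.5024777246812541 [ -0.54952405 176.26141965] 4048 4682
fin top pts [[-72.0, -5.0, 244.0], [-72.0, -2.0, 238.0], [-75.0, -11.0, 242.0], [-77.0, -8.0, 244.0], [-79.0, -3.0, 248.0], [-81.0, -12.0, 248.0], [-83.0, -7.0, 251.0], [-85.0, -4.0, 249.0], [-86.0, -1.0, 247.0], [-88.0, -10.0, 248.0]]
```

View pics/w4.png

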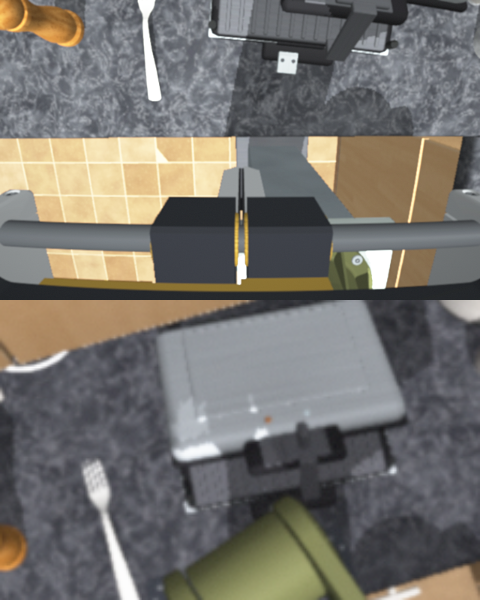

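The view shows the fork lying free on the worktop left of the grill, well clear; the latch fin is at about (305,440) in the lower half.

```bash
python3 -m handwheel '0 -0.5 0.5 -0.52 0.8;0.3 -0.7 0 -0.52 0.8;0.6 -0.7 0 0 0.8;0.6 -0.68 0 0 0.8;0.6 0 0 0 0.8;0 0 0 0 0.8;0 0 0 0 0.8'
python3 - <<'E'
from h import *
p,d,i=snap("wrist")
cv2.imwrite("pics/w5.png",p[:,:,::-1])
np.savez("w5.npz",p=p,d=d)
uv,P=cloud(d,i)
g=np.array([590.7,48.5]);c,s=np.cos(-.096),np.sin(-.096)
x=(P[:,0]-g[0])*c+(P[:,1]-g[1])*s; y=-(P[:,0]-g[0])*s+(P[:,1]-g[1])*c
# fin: points rising above the plate line in lid coords at theta .53
for th in(.5,.53,.56):
  lx=(x-105)*np.cos(th)-(P[:,2]-75)*np.sin(th); lz=(x-105)*np.sin(th)+(P[:,2]-75)*np.cos(th)
  a=(abs(lx+244)<8)&(abs(y)<60)
  f=a&(lz>50)&(lz<62);pl=a&(lz>25)&(lz<37)
  for m in(f,pl):
    if m.sum():print(th,m.sum(),"y",np.percentile(y[m],[2,50,98]).round(1),"lz",np.percentile(lz[m],[10,50,90]).round(1),"uv",uv[m].min(0),uv[m].max(0))
  sh=(lx>-180)&(lx<-60)&(abs(y)<110)&(lz>25)&(lz<60);k=np.polyfit(lx[sh],lz[sh],1);print("shell slope",k)
E
```

```text
clock: 8.07
eef_pos: [440.7, 48.4, 297.4]
eef_rot: [3.141, 0.002, -0.094]
wrist_force: [-0.2, 0.4, 0.2]
finger_gap: 18.9
finger_force: 0.0
0.5 98 y [-14.4  -6.6  -2.8] lz [57.4 60.7 61.8] uv [301  93] [319 122]
0.5 1689 y [-52.1  23.5  53.3] lz [31.7 33.  34.1] uv [223 112] [373 136]
shell slope [-0.03555988 35.11709852]
0.53 404 y [-14.3  -8.7  -2.9] lz [53.9 55.8 56.8] uv [301  89] [319 114]
0.53 2190 y [-46.6   6.6  48.9] lz [25.4 26.8 31.7] uv [227 108] [370 133]
shell slope [-5.98221268e-03  3.50262046e+01]
0.56 10 y [-11.1  -9.4  -7.5] lz [50.1 50.2 50.6] uv [308  91] [314 107]
0.56 48 y [-29.7 -17.   12.6] lz [25.  25.2 25.7] uv [280 107] [341 125]
shell slope [2.35242710e-02 3.49565974e+01]
```

View pics/w5.png

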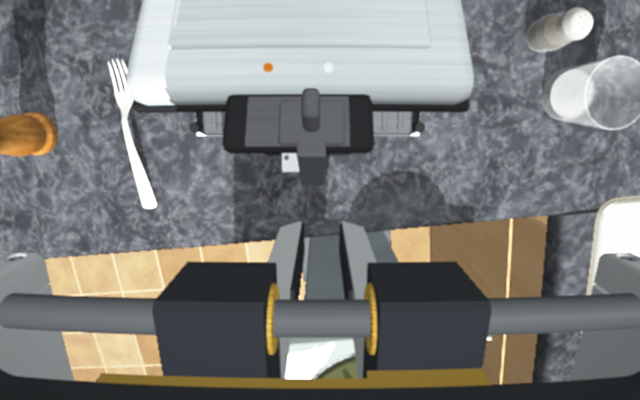

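The view shows the fin at about (311,110), standing on the slide plate between (263,120) and (347,120). The hook is right of the keeper, at (290,160).

```bash
python3 -m handwheel '0.5 0 0 0 0.8;0.6 0 0 0 0.8;0.44 0 0 0 0.8;0 0 0 0 0.8;0 0 -0.5 0 0.8;0 0 -0.5 0 0.8;0 0 -0.3 0 0.8;0 0 -0.2 0 0.8;0 0 0 0 0.8;0 0 0 0 0.8'; python3 -m handwheel '0 0 -0.1 0 0.8;0 0 -0.1 0 0.8;0 0 -0.1 0 0.8;0 0 0 0 0.8;0 0 0 0 0.8'
```

```text
clock: 8.95
eef_pos: [501.6, 48.2, 238.9]
eef_rot: [-3.141, -0.001, -0.093]
wrist_force: [-0.4, -0.0, 0.0]
finger_gap: 18.6
finger_force: 0.0
clock: 9.37
eef_pos: [501.8, 47.7, 226.1]
eef_rot: [3.142, 0.0, -0.094]
wrist_force: [0.3, 0.4, 0.5]
finger_gap: 19.1
finger_force: 0.0
```

```bash
python3 -m handwheel '0 0 -0.15 0 0.8;-0.15 0.015 -0.2 0 0.8;-0.15 0.015 -0.2 0 0.8;-0.15 0.015 -0.2 0 0.8;0 0 0 0 0.8'; python3 -m handwheel '-0.09 0.009 -0.18 0 0.8;-0.09 0.009 -0.18 0 0.8;-0.09 0.009 -0.18 0 0.8;0 0 0 0 0.8'
```

```text
clock: 9.78
eef_pos: [483.1, 49.5, 195.0]
eef_rot: [3.141, 0.001, -0.094]
wrist_force: [0.1, -0.0, 0.6]
finger_gap: 18.8
finger_force: 0.7
clock: 10.12
eef_pos: [472.8, 50.6, 173.9]
eef_rot: [3.142, 0.0, -0.094]
wrist_force: [1.0, -0.9, 2.6]
finger_gap: 18.9
finger_force: 1.3
```

```bash
python3 -m handwheel '-0.1 0.01 -0.2 0 0.8;-0.1 0.01 -0.2 0 0.8;-0.08 0.008 -0.2 0 0.8;0 0 0 0 0.8'; python3 -m handwheel '-0.06 0.006 -0.2 0 0.8;-0.06 0.006 -0.2 0 0.8;-0.03 0.003 -0.15 0 0.8;0 0 0 0 0.8;0 0 0 0 0.8'
python3 - <<'E'
from h import *
q,e,j=snap("side")
cv2.imwrite("pics/s6.png",cv2.resize(q[130:270,250:420,::-1],None,fx=4,fy=4))
print(read_state()["wrist_force"])
E
```

```text
clock: 10.45
eef_pos: [461.5, 51.7, 149.7]
eef_rot: [3.142, 0.001, -0.094]
wrist_force: [2.8, 0.8, 3.5]
finger_gap: 18.4
finger_force: 2.0
clock: 10.87
eef_pos: [456.1, 52.3, 129.0]
eef_rot: [3.142, -0.0, -0.094]
wrist_force: [2.2, -0.7, 5.9]
finger_gap: 19.2
finger_force: 2.7
[ 1.34044887 -0.34389008  5.69129379]
```

View pics/s6.png

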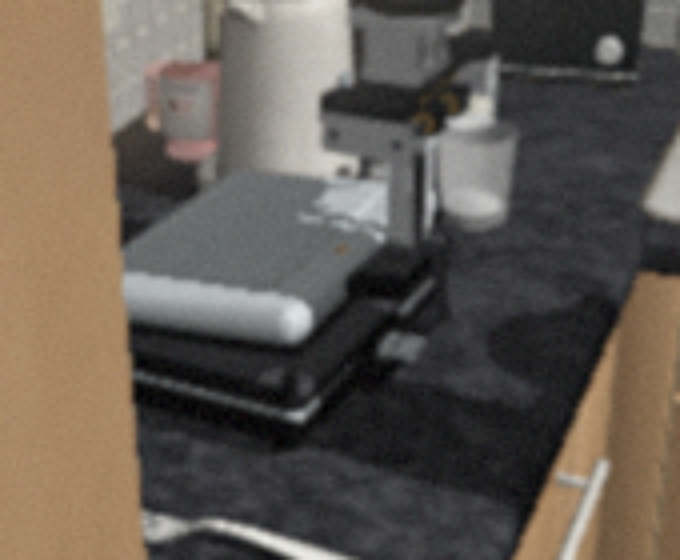

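The lid is now nearly level, with the fingers straddling the fin at about (405,210).

```bash
python3 -m handwheel '-0.03 0.003 -0.15 0 0.8;-0.03 0.003 -0.15 0 0.8;-0.03 0.003 -0.1 0 0.8;0 0 0 0 0.8;0 0 0 0 0.8'; python3 -m handwheel '0 0 -0.04 0 0.8;0 0 0 0 0.8;0 0 0 0 0.8';python3 -m handwheel '0 0 -0.025 0 0.8;0 0 0 0 0.8;0 0 0 0 0.8'
```

```text
clock: 11.33
eef_pos: [452.9, 52.6, 113.3]
eef_rot: [-3.142, -0.001, -0.094]
wrist_force: [2.8, -0.1, 7.0]
finger_gap: 19.2
finger_force: 3.1
clock: 11.58
eef_pos: [452.7, 52.6, 111.7]
eef_rot: [-3.142, -0.001, -0.094]
wrist_force: [0.4, -0.5, 7.0]
finger_gap: 18.5
finger_force: 3.2
clock: 11.83
eef_pos: [452.6, 52.7, 110.7]
eef_rot: [-3.142, -0.0, -0.094]
wrist_force: [0.2, -0.7, 6.7]
finger_gap: 18.9
finger_force: 3.5
```

```bash
python3 -m handwheel '0 0 -0.025 0 0.8;0 0 0 0 0.8;0 0 0 0 0.8'; python3 -m handwheel '0 0 -0.025 0 0.8;0 0 0 0 0.8;0 0 0 0 0.8';python3 -m handwheel '0 0 -0.015 0 0.8;0 0 0 0 0.8;0 0 0 0 0.8'
```

```text
clock: 12.08
eef_pos: [452.4, 52.7, 109.7]
eef_rot: [-3.142, 0.0, -0.094]
wrist_force: [0.0, -1.3, 6.8]
finger_gap: 18.9
finger_force: 3.7
clock: 12.33
eef_pos: [452.3, 52.7, 108.6]
eef_rot: [-3.142, 0.0, -0.094]
wrist_force: [-0.8, -0.6, 7.1]
finger_gap: 19.1
finger_force: 3.7
clock: 12.58
eef_pos: [452.3, 52.7, 108.0]
eef_rot: [3.142, 0.001, -0.094]
wrist_force: [-1.6, -0.0, 8.7]
finger_gap: 19.0
finger_force: 4.1
```

```bash
python3 -m handwheel '0 0 -0.012 0 0.8;0 0 0 0 0.8;0 0 0 0 0.8'; python3 -m handwheel '0 0 -0.01 0 0.8;0 0 0 0 0.8;0 0 0 0 0.8'
```

```text
clock: 12.83
eef_pos: [452.2, 52.7, 107.7]
eef_rot: [3.142, 0.001, -0.094]
wrist_force: [-2.3, -0.4, 10.7]
finger_gap: 18.6
finger_force: 5.1
clock: 13.08
eef_pos: [452.2, 52.7, 107.5]
eef_rot: [3.142, 0.001, -0.094]
wrist_force: [-4.0, -1.0, 13.2]
finger_gap: 18.9
finger_force: 6.5
```

```bash
python3 -m handwheel '0 0 -0.012 0 0.8;0 0 0 0 0.8;0 0 0 0 0.8;0 0 0 0 0.8'; python3 -m handwheel '0.004 0.05 0 0 0.8;0.004 0.05 0 0 0.8;0.004 0.05 0 0 0.8;0 0 0 0 0.8;0 0 0 0 0.8'
```

```text
clock: 13.42
eef_pos: [452.2, 52.7, 107.2]
eef_rot: [-3.142, 0.0, -0.094]
wrist_force: [-5.5, -0.2, 15.9]
finger_gap: 18.6
finger_force: 8.4
clock: 13.83
eef_pos: [452.8, 58.8, 107.2]
eef_rot: [-3.142, 0.0, -0.094]
wrist_force: [-5.8, -0.1, 15.8]
finger_gap: 18.8
finger_force: 7.7
```

```bash
python3 -m handwheel '0.004 0.05 0 0 0.8;0.004 0.05 0 0 0.8;0.004 0.05 0 0 0.8;0 0 0 0 0.8;0 0 0 0 0.8';  python3 -m handwheel '0.004 0.05 0 0 0.8;0.004 0.05 0 0 0.8;0.004 0.05 0 0 0.8;0 0 0 0 0.8;0 0 0 0 0.8'
```

```text
clock: 14.25
eef_pos: [453.3, 64.7, 107.1]
eef_rot: [3.142, 0.0, -0.094]
wrist_force: [-3.2, -0.7, 14.5]
finger_gap: 19.1
finger_force: 7.3
clock: 14.67
eef_pos: [453.9, 70.6, 107.1]
eef_rot: [3.141, 0.0, -0.094]
wrist_force: [-3.6, -1.2, 14.7]
finger_gap: 18.4
finger_force: 7.0
```

```bash
python3 -m handwheel '0.004 0.05 0 0 0.8;0.002 0.02 0 0 0.8;0 0 0 0 0.8;0 0 0 0 0.8';  python3 -m handwheel '0.002 0.025 0 0 0.8;0.002 0.025 0 0 0.8;0 0 0 0 0.8;0 0 0 0 0.8'
```

```text
clock: 15.0
eef_pos: [454.3, 72.8, 107.2]
eef_rot: [3.14, -0.001, -0.094]
wrist_force: [-2.0, -7.2, 13.7]
finger_gap: 18.8
finger_force: 6.7
clock: 15.33
eef_pos: [454.5, 74.8, 107.1]
eef_rot: [3.14, -0.001, -0.094]
wrist_force: [-1.2, -8.3, 13.7]
finger_gap: 18.9
finger_force: 6.5
```

```bash
python3 -m handwheel '0 0 0.02 0 0.8;0 0 0.03 0 0.8;0 0 0 0 0.8;0 0 0 0 0.8';  python3 -m handwheel '0 0 0.05 0 0.8;0 0 0.05 0 0.8;0 0 0 0 0.8;0 0 0 0 0.8'
```

```text
clock: 15.67
eef_pos: [453.9, 75.5, 107.9]
eef_rot: [3.142, 0.001, -0.094]
wrist_force: [-0.1, 0.3, 0.1]
finger_gap: 18.9
finger_force: 0.0
clock: 16.0
eef_pos: [454.2, 75.5, 112.2]
eef_rot: [-3.142, -0.0, -0.094]
wrist_force: [-0.5, 0.4, -0.6]
finger_gap: 18.8
finger_force: 0.0
```

```bash
python3 -m handwheel '0 0 0.2 0 0.8;0 0 0.5 0 0.8;0 0 0.8 0 0.8;0 0 0.8 0 0.8;0 0 0.8 0 0.8;0 0 0.8 0 0.8;-0.6 0 0 0 0.8;-0.6 0 0 0 0.8;0 0 0 0 0.8;0 0 0 0 0.8'
python3 - <<'E'
from h import *
p,d,i=snap("wrist")
cv2.imwrite("pics/w7.png",p[:,:,::-1])
uv,P=cloud(d,i)
g=np.array([590.7,48.5]);c,s=np.cos(-.096),np.sin(-.096)
x=(P[:,0]-g[0])*c+(P[:,1]-g[1])*s; y=-(P[:,0]-g[0])*s+(P[:,1]-g[1])*c;z=P[:,2]
f=(abs(x+139)<10)&(abs(y)<50)&(z>124)&(z<136);print("fin y",f.sum(),np.percentile(y[f],[2,50,98]))
sh=(x<50)&(x>-70)&(abs(y)<100)&(z>80);print(np.polyfit(x[sh],z[sh],1))
E
```

```text
clock: 16.83
eef_pos: [405.8, 75.5, 269.0]
eef_rot: [-3.141, -0.002, -0.094]
wrist_force: [-0.5, -1.0, -0.4]
finger_gap: 19.0
finger_force: 0.0
fin y 286 [ 3.6132158   8.96687728 14.33055186]
[-6.11951421e-03  1.11934456e+02]
```

View pics/w7.png

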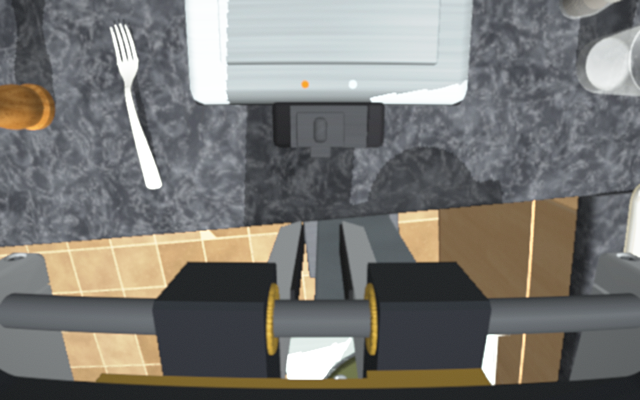

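The picture shows the lid shut and level, with the fin at about (320,127). The fin has moved 17.6 mm, from y -8.6 to +9.0. The fork is on the worktop at (140,110), clear of the grill.

```bash
python3 -c "
from cell import *
print(sign_off())"
```

```text
the job is handed in; nothing more can be done
None
```

I handed the job in: the lid is latched shut and level by itself, with about 17.6 of 18 mm of latch travel measured. The fork lies on the worktop clear of the grill, and the arm never went near the glass, pepper mill or salt shaker; no pass/fail verdict was returned.

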